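# Find the rocking corner of a bowl-measuring plate and press its shim flat

## Task

The aluminium plate of the bowl-measuring stand rocks. With the fingertips press down on its corner lugs one after another until you find the one that gives, then press the shim tongue on the robot's side of that lug down until it lies fully flat. Leave the other three shims standing up, do not lift or shift the plate or anything else, keep the small bowl on the plate, and finish clear of it all.

Things in the scene. Friction and masses are not known exactly. Their poses are not given: they have to be found in the camera images.
- bed: Dark steel bed, 290 x 225 x 10 mm, fixed to the bench: base of the bowl-measuring stand. Origin on the bench surface under the middle of the plate; x points away from the robot along its long side (it reaches from 177 mm before to 113 mm behind the origin), y to the robot's left, z up. Four alike feet stand on it at x = +-72, y = +-80 mm, each with its own shim tongue on its robot side (-x).
- plate: Loose aluminium plate, 0.9 kg, 12 mm thick, on the four feet, underside 30 and top 42 mm above the bench; origin at the middle of its underside, axes as the bed's. H-shaped, 192 mm long in x; middle 110 mm wide in y; four corner lugs, 48 mm long in x, reach out to y = +-102 mm. Three feet are firm, one is springy; nothing shows which before it is pressed, and it changes from start to start.
- lug_front_left (a point): Fixed point where the top centre of the plate's front left lug lies while the plate is level, right over its foot, 42 mm above the bench (front = near the robot). A firm lug does not move. The springy one starts down at 1 to 4 N, meets a stop 5 mm down at 6 to 7 N, tilting the plate 0.047 rad, and comes back up when let go.
- tongue_front_left (a point): Fixed point to press the front left lug's shim: on top of the tongue when flat, 30 mm above the bench, 70 mm before (-x) the lug's centre. Steel tongue 30 mm wide (y), 4 thick, 55 long from its hinge 36 mm behind this point, 28 above the bench. It starts leaning up 26 to 34 degrees, end 51 to 61 mm high; about 7 N here folds it to a stop, level; no spring, stays where left.
- lug_front_right (a point): Fixed point where the top centre of the plate's front right lug lies while the plate is level, right over its foot, 42 mm above the bench (front = near the robot). A firm lug does not move. The springy one starts down at 1 to 4 N, meets a stop 5 mm down at 6 to 7 N, tilting the plate 0.047 rad, and comes back up when let go.
- tongue_front_right (a point): Fixed point to press the front right lug's shim: on top of the tongue when flat, 30 mm above the bench, 70 mm before (-x) the lug's centre. Steel tongue 30 mm wide (y), 4 thick, 55 long from its hinge 36 mm behind this point, 28 above the bench. It starts leaning up 26 to 34 degrees, end 51 to 61 mm high; about 7 N here folds it to a stop, level; no spring, stays where left.
- lug_back_left (a point): Fixed point where the top centre of the plate's back left lug lies while the plate is level, right over its foot, 42 mm above the bench (back = far from the robot). A firm lug does not move. The springy one starts down at 1 to 4 N, meets a stop 5 mm down at 6 to 7 N, tilting the plate 0.047 rad, and comes back up when let go.
- tongue_back_left (a point): Fixed point to press the back left lug's shim: on top of the tongue when flat, 30 mm above the bench, 70 mm before (-x) the lug's centre. Steel tongue 30 mm wide (y), 4 thick, 55 long from its hinge 36 mm behind this point, 28 above the bench. It starts leaning up 26 to 34 degrees, end 51 to 61 mm high; about 7 N here folds it to a stop, level; no spring, stays where left.
- lug_back_right (a point): Fixed point where the top centre of the plate's back right lug lies while the plate is level, right over its foot, 42 mm above the bench (back = far from the robot). A firm lug does not move. The springy one starts down at 1 to 4 N, meets a stop 5 mm down at 6 to 7 N, tilting the plate 0.047 rad, and comes back up when let go.
- tongue_back_right (a point): Fixed point to press the back right lug's shim: on top of the tongue when flat, 30 mm above the bench, 70 mm before (-x) the lug's centre. Steel tongue 30 mm wide (y), 4 thick, 55 long from its hinge 36 mm behind this point, 28 above the bench. It starts leaning up 26 to 34 degrees, end 51 to 61 mm high; about 7 N here folds it to a stop, level; no spring, stays where left.
- shim_a (a joint): Fold angle (rad) of one of the four steel shim tongues: about 0 to 0.15 standing up at the start, 0.60 when pressed fully flat. The letter does not tell which corner it is at: that changes from one start to the next.
- shim_b (a joint): Fold angle (rad) of one of the four steel shim tongues: about 0 to 0.15 standing up at the start, 0.60 when pressed fully flat. The letter does not tell which corner it is at: that changes from one start to the next.
- shim_c (a joint): Fold angle (rad) of one of the four steel shim tongues: about 0 to 0.15 standing up at the start, 0.60 when pressed fully flat. The letter does not tell which corner it is at: that changes from one start to the next.
- shim_d (a joint): Fold angle (rad) of one of the four steel shim tongues: about 0 to 0.15 standing up at the start, 0.60 when pressed fully flat. The letter does not tell which corner it is at: that changes from one start to the next.
- dish: Small shallow white ceramic bowl, 84 mm across and 28 mm high, standing loose on the middle of the plate; origin at the centre of its underside. Leave it there.
- weight: Brass cylinder 28 mm across, 22 mm high, loose on the bed in front of the plate; origin under its centre. Bystander.
- sherd: Flat terracotta sherd about 40 x 30 x 7 mm, loose on the bed in front of the plate; origin under its centre. Bystander.
- bowl_left: White ceramic bowl, 150 mm across, 55 mm high, on the bench to the robot's left; origin under its centre. Bystander.
- bowl_right: Cream ceramic bowl, 140 mm across, 50 mm high, on the bench to the robot's right; origin under its centre. Bystander.
- jar: Amber glass jar, 56 mm across, 75 mm high, on the left of the bench; origin under its centre. Bystander.
- brush: Brush lying on the right of the bench; origin near its middle, underneath. Bystander.
- block: Small wooden block 70 x 45 x 30 mm beyond the stand; origin under its centre. Bystander.
There are look-alikes about, which are no part of the job. Leave any green or red look-alike of the dish alone.

How it is judged:
By the outcome, as a careful person would: the job done as asked, in the order asked, and still so for the second after the job is handed in, with the robot touching nothing.
It also fails if it takes over 54 s, if anything falls off the work surface, if the arm or the gripper's body presses on something with over 40 N, if the wrist force passes 120 N, or if a joint passes its speed limit or range.

## Robot

A 6-joint arm with a two-finger parallel gripper is mounted at the origin on the work surface. World frame = base frame: x ahead of the robot, y to its left, z up, the work surface at z = 0. Lengths are in m, angles in rad, forces in N, time in s.
With the tool pointing down it reaches from about 0.25 to 0.725 m from the base axis. Payload 9.7 kg.
Tool frame: the origin (TCP) lies at the very end of the fingers, on their centre line; the grasp point (between the pads) lies env.grasp_offset behind it (env.grasp_offset is the distance from the TCP to the grasp point, in m); z points along the fingers, x is the direction in which the jaws open and shut, and the axes are right-handed (so a half turn about z gives the same grasp; the last joint's range is limited). The gripper opens to 85 mm and grips with 20 to 120 N. Pads are 22 mm wide; open, the fingers measure 114 mm over their backs; the gripper's body (76 mm by 85 mm) begins 54 mm behind the grasp point. The pads swing forward as they close: fully open they stand 13 mm farther back than shut.
Start: joints at [1.304, 0.087, 0.176, 1.66, 0, 1.571], TCP at [0.145, 0.531, 0.231] pointing down, gripper open.
Joint ranges: [-3.13, 3.13], [-0.85, 1.81], [-1.15, 1.24], [-2.2, 2.28], [-1.44, 1.52], [-3.14, 3.14]. Speed limits (rad/s): [2.22, 2.22, 2.57, 3.14, 3.14, 3.14].

## Interface

Orientations are given as a unit quaternion [w, x, y, z].
In Python, from station import env gives the robot as it stands. The module is installed in compiled form; this text tells all that it offers.
- The arm moves only by the shell command python3 -m crank 'ROWS' [FORCE]. ROWS is a JSON object of lists of equal length, an entry for each row: "hand": the gripper's target within -1 to 1 (fully open at 1, half-way at 0, shut at -1); "xyz": the shift along the tool's x, y, z in mm, a list of three; "turn": the turn about the tool's z in rad. A call has 1 to 12 rows; each row is the pose to reach, as a shift and turn from the pose measured when the call began, along the tool's axes at that moment; what a row does not reach only later rows make up. A row lasts 1/12 s, in which the tool goes at most 41.7 mm and 7.16 degrees, less where a joint would pass 70% of its speed; a pose out of reach is approached as far as the arm can. A call with a gripper value outside its range is refused whole. The fingers move at their own pace and stop on an object; FORCE is the grip in N (left out, the last holds). Time passes only in rows, so rows that repeat a pose let the fingers close. It gives the time, the measured TCP pose, the force and the opening at its end, in the units of the state.
- env.get_obs(): the state, without advancing time (a new reading comes with each control period).
- env.grab_frame(name): name is "scene" or "top"; returns a dict with "color" (400x640x3 uint8, red, green, blue), "z_map" (400x640 float32, m along the optical axis (not along the pixel's ray), 0 where there is no reading), "camera_matrix" (3x3 intrinsics, pixels), "k1" (the pictures are not rectified: a ray, as slopes to the right and down, at radius r is drawn at 1 + k1 r^2 times it, then the intrinsics apply), "R" (3x3) and "t" (3): a world point X has camera coordinates R X + t. Camera axes: x right, y down, z forward; pixel columns grow to the right and rows downward; lengths in m; the calibration is good to about 2 mm. A picture is of the moment at which its call begins.
- env.job_done(): hands the job in, once; it reports no verdict.
The state is a dict: "time_s": time; "joint_pos": joint angles; "qvel": joint speeds; "joint_torque": joint torques, N m; "ee_pos": TCP position; "orientation": TCP orientation; "contact_force": force on the tool from outside, world axes, zero at the start; "moment": the same for the moment, N m; "grip_width": finger opening in m.
Only numpy, scipy, OpenCV 4.12 (cv2) and the standard library are available. Lean on these libraries where they do the work, as an engineer would, in place of code of your own. Each camera call takes 0.05 s, during which the arm holds its last target. There are 200 camera calls.

## Working session

There is one attempt and no reset: what is moved stays moved. The work goes in short steps, Python scripts to look and compute and a shell command to move; the robot and the scene stay as the last step left them, time stands still between calls to the robot, and variables do not carry over. Pictures are saved under pics/ and viewed, about 8 in all and at most 12, crops included, and the job is handed in when it is done.

```bash
mkdir -p pics
cat > h.py <<'E'
import numpy as np, cv2
from station import env
def grab(n):
    f=env.grab_frame(n); cv2.imwrite(f'pics/{n}_{env.get_obs()["time_s"]:.2f}.png',f['color'][:,:,::-1]); return f
def world(f):
    K=f['camera_matrix'];k=f['k1'];h,w=f['z_map'].shape
    u,v=np.meshgrid(np.arange(w),np.arange(h))
    d=np.array([k,0,0,0,0.])
    p=cv2.undistortPoints(np.stack([u,v],-1).reshape(-1,1,2).astype(np.float64),K,d).reshape(h,w,2)
    z=f['z_map'];c=np.dstack([p[...,0]*z,p[...,1]*z,z])
    return (c-f['t'])@f['R']   # R^T (c-t)
E
python3 - <<'E'
from h import *
import glob
o=env.get_obs();print(o)
for n in('top','scene'):
    f=grab(n);W=world(f);np.save(n,W);np.save(n+'_c',f['color']);print(n,f['t'],f['R'],f['k1'],-f['R'].T@f['t'])
print(glob.glob('pics/*'))
E
```

```text
{'time_s': 0.0, 'joint_pos': array([ 1.30400310e+00,  8.74465412e-02,  1.75142505e-01,  1.65980177e+00,
       -6.17029937e-06,  1.57082978e+00]), 'qvel': array([ 1.62177886e-03, -1.31036812e-03, -5.20058657e-05, -1.26182897e-03,
       -1.09912179e-03,  4.50260949e-04]), 'joint_torque': array([ 1.32431713e-03, -5.20384920e+01,  4.64807296e+01,  1.61615212e-02,
       -7.96650255e-06,  2.49581412e-06]), 'ee_pos': array([0.14494327, 0.53032122, 0.23059481]), 'orientation': array([ 3.99743789e-04,  7.94880873e-01,  6.06765168e-01, -5.18555870e-04]), 'contact_force': array([-0.60304639,  0.89142062,  0.39568536]), 'moment': array([-0.00498091, -0.00461385, -0.01563916]), 'grip_width': 0.08551173165837324}
top [-0.00433586  0.61930097  0.96446544] [[-0.0083892  -0.99995348  0.00476012]
 [-0.99394836  0.00781723 -0.10956986]
 [ 0.10952755 -0.00565052 -0.9939677 ]] -0.059126100255291254 [ 0.50988128 -0.00372715  1.02652486]
scene [-0.54044637 -0.12548333  1.31361011] [[ 0.89776959  0.44037062 -0.0091364 ]
 [ 0.27464223 -0.57588009 -0.77002192]
 [-0.3443565   0.68879303 -0.63795201]] 0.02796099523154607 [ 0.97200953 -0.73907214  0.73645756]
['pics/scene_0.10.png', 'pics/top_0.05.png']
```

View pics/top_0.05.png

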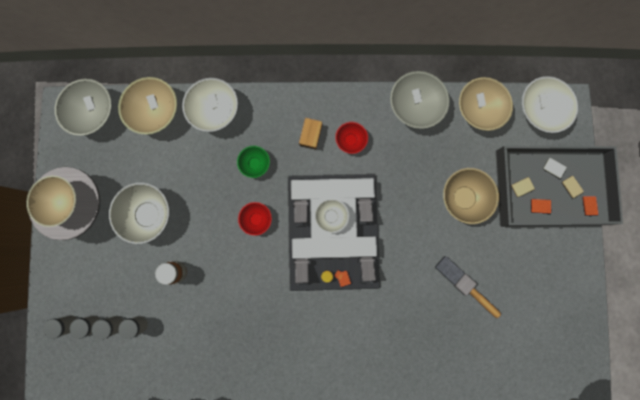

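View pics/scene_0.10.png

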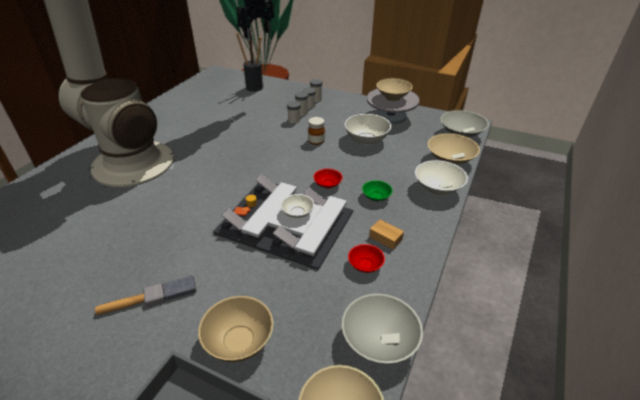

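The top view (up = +x, left = +y) shows the stand at px (290–380, 176–290). The H plate has a back bar at (333,188) and a front bar at (333,247). The raised tongues are at (301,211), (365,209), (302,270) and (368,269). The dish is the white bowl on the plate at (333,216). The red bowls at (352,138) and (256,219) and the green one at (254,162) are look-alikes off the stand. Next I'll measure the plate and bed.

Run:
```python
from h import *
W=np.load('top.npy');C=np.load('top_c.npy').astype(int)
roi=np.zeros(W.shape[:2],bool);roi[165:300,280:390]=1
bright=roi&(C.min(2)>140)
m=bright&(W[...,2]>.025)&(W[...,2]<.055)
print('plate z',np.median(W[m][:,2]),m.sum())
# plane-cast at z=.042
f=env.grab_frame('top');K=f['camera_matrix'];R=f['R'];t=f['t'];c=-R.T@t
def cast(px,z):
    p=cv2.undistortPoints(np.float64(px).reshape(-1,1,2),K,np.array([f['k1'],0,0,0,0.])).reshape(-1,2)
    d=np.c_[p,np.ones(len(p))]@R
    return c+d*((z-c[2])/d[:,2])[:,None]
cn,_=cv2.findContours(bright.astype(np.uint8),cv2.RETR_EXTERNAL,cv2.CHAIN_APPROX_NONE)
k=max(cn,key=cv2.contourArea);P=cast(k,.042)
print('plate rect',cv2.minAreaRect(np.float32(P[:,:2]*1000)),P.min(0),P.max(0))
dark=roi&(C.max(2)<70)
k2=np.argwhere(dark)[:,::-1]
n,l,s,_=cv2.connectedComponentsWithStats((dark|bright).astype(np.uint8)*1)
b=(l==1+np.argmax(s[1:,4]));cn,_=cv2.findContours(b.astype(np.uint8),cv2.RETR_EXTERNAL,cv2.CHAIN_APPROX_NONE)
P=cast(max(cn,key=cv2.contourArea),.01);print('bed rect',cv2.minAreaRect(np.float32(P[:,:2]*1000)),P.min(0),P.max(0))
g=roi&~bright&(W[...,2]>.024)
n,l,s,ce=cv2.connectedComponentsWithStats(g.astype(np.uint8))
for i in range(1,n):
    if s[i,4]>40:
        q=W[l==i];print(ce[i],s[i,4],q.mean(0),q.min(0),q.max(0))
im=cv2.resize(f['color'][165:300,280:390,::-1],None,fx=5,fy=4.4,interpolation=cv2.INTER_CUBIC);cv2.imwrite('pics/crop1.png',im)
```

```text
plate z 0.0422956856798466 4051
plate rect ((582.3797607421875, -36.43157196044922), (189.91720581054688, 200.00979614257812), 0.9554783701896667) [ 0.48645308 -0.13751038  0.042     ] [0.67727911 0.06430442 0.042     ]
bed rect ((584.7361450195312, -37.494606018066406), (196.09005737304688, 206.5106658935547), 0.9554614424705505) [ 0.48569159 -0.14185873  0.01      ] [0.68272004 0.06651565 0.01      ]
[364.55523256 209.12790698] 344 [ 0.60188971 -0.11337384  0.04473705] [ 0.50988128 -0.13383548  0.02421821] [ 0.63244197 -0.00372715  1.02652486]
[300.05015674 211.31974922] 319 [0.59772618 0.04458607 0.04251436] [ 0.50988128 -0.00372715  0.02406929] [0.63024399 0.06492609 1.02652486]
[323.59722222 212.95833333] 216 [ 0.5916438  -0.01286806  0.06121389] [ 0.5503059  -0.05487329  0.05203477] [0.6221855  0.00771546 0.0694033 ]
[348.39153439 220.5026455 ] 189 [ 0.57347078 -0.072841    0.05247068] [ 0.50988128 -0.08985507  0.03718892] [ 0.61723549 -0.00372715  1.02652486]
[366.43661972 268.5915493 ] 355 [ 0.45780359 -0.11492656  0.04655364] [ 0.42379202 -0.13593247  0.02400652] [ 0.50988128 -0.00372715  1.02652486]
[301.99722222 270.33888889] 360 [0.45538886 0.03997653 0.0493225 ] [ 0.42039122 -0.00372715  0.02400497] [0.50988128 0.0602708  1.02652486]
[325.96 276.04] 100 [ 0.44046007 -0.01727885  0.04210366] [ 0.42767455 -0.02985466  0.02462538] [ 0.50988128 -0.00372715  1.02652486]
```

View pics/crop1.png

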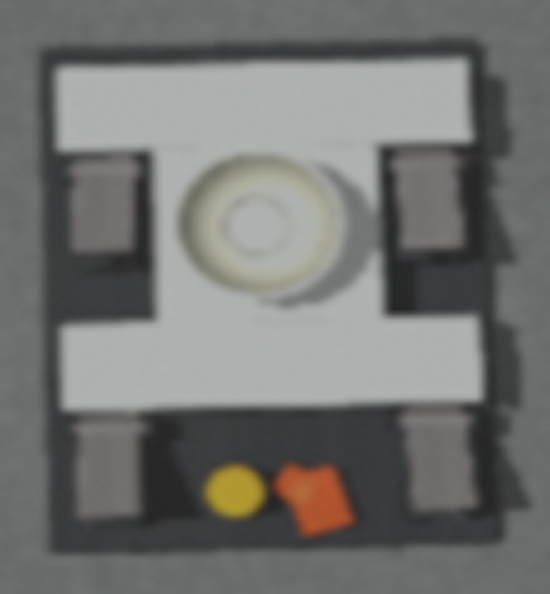

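The plate centre is at (0.582, -0.0365), z = 42 mm as it should be, and yaw is about +0.017. The four tongues are all up. I'll close the fingers and move over the front left lug.

```bash
python3 -m crank '{"hand":[-1,-1,-1,-1,-1,-1,-1,-1,-1,-1,-1,-1],"xyz":[[-375,480,0],[-375,480,0],[-375,480,0],[-375,480,0],[-375,480,0],[-375,480,0],[-375,480,0],[-375,480,0],[-375,480,0],[-375,480,0],[-375,480,0],[-375,480,0]],"turn":[-0.1,-0.2,-0.284,-0.284,-0.284,-0.284,-0.284,-0.284,-0.284,-0.284,-0.284,-0.284]}' 30
cat >> h.py <<'E'
from scipy.spatial.transform import Rotation as Ro
YAW=.018;C0=np.array([.582,-.0365])
def pt(x,y): return C0+np.array([[np.cos(YAW),-np.sin(YAW)],[np.sin(YAW),np.cos(YAW)]])@[x/1e3,y/1e3]
PT={a+b:pt(sx*72,sy*80) for a,sx in(('f',-1),('b',1)) for b,sy in(('l',1),('r',-1))}
PT.update({'t'+k:pt((-72 if k[0]=='f' else 72)-70,80 if k[1]=='l' else -80) for k in list(PT)})
def go(k,z):
    o=env.get_obs();q=o['orientation'];M=Ro.from_quat(q[[1,2,3,0]]).as_matrix()
    d=np.r_[PT[k],z]-o['ee_pos'];yaw=np.arctan2(M[1,0],M[0,0])
    print(k,'t %.2f'%o['time_s'],'pos',o['ee_pos'].round(4),'shift mm',(M.T@d*1e3).round(1),'turn',round(yaw-1.571-YAW,3),'F',o['contact_force'].round(1),'j6',o['joint_pos'][5].round(2),'w',round(o['grip_width'],3))
E
python3 -c "
from h import *
go('fl',.08);print({k:v.round(4) for k,v in PT.items()},env.grasp_offset)"
```

```text
time_s: 1.15
ee_pos: [0.4446, 0.1276, 0.2312]
orientation: [0.0, 0.701, 0.713, -0.0]
contact_force: [-0.6, 0.7, 0.1]
grip_width: 0.0
fl t 1.15 pos [0.4446 0.1276 0.2312] shift mm [-86.4  62.5 151.3] turn -0.001 F [-0.6  0.7  0.1] j6 0.26 w 0.0
{'fl': array([0.5086, 0.0422]), 'fr': array([ 0.5115, -0.1178]), 'bl': array([0.6525, 0.0448]), 'br': array([ 0.6554, -0.1152]), 'tfl': array([0.4386, 0.0409]), 'tfr': array([ 0.4415, -0.119 ]), 'tbl': array([0.5826, 0.0435]), 'tbr': array([ 0.5854, -0.1165])} 0.0187
```

```bash
python3 -m crank '{"hand":[-1,-1,-1,-1,-1,-1,-1,-1,-1,-1],"xyz":[[-43,31,10],[-86,62,40],[-86,62,80],[-86,62,120],[-86,62,150],[-86,62,170],[-86,62,182],[-86,62,182],[-86,62,182],[-86,62,182]],"turn":[0,0,0,0,0,0,0,0,0,0]}'; python3 -c "
from h import *
go('fl',.042)
grab('top')"
```

```text
time_s: 1.98
ee_pos: [0.5092, 0.0429, 0.0516]
orientation: [0.001, 0.701, 0.713, 0.001]
contact_force: [-0.3, 0.7, -0.0]
grip_width: -0.0
fl t 1.98 pos [0.5092 0.0429 0.0516] shift mm [-0.6 -0.7  9.6] turn -0.001 F [-0.3  0.7 -0. ] j6 0.07 w -0.0
```

```bash
python3 -m crank '{"hand":[-1,-1,-1,-1,-1,-1,-1],"xyz":[[0,0,5],[0,0,8],[0,0,10],[0,0,11],[0,0,12],[0,0,12],[0,0,12]],"turn":[0,0,0,0,0,0,0]}'; python3 -c "
from h import *
go('fl',.042)"
```

```text
time_s: 2.62
ee_pos: [0.5098, 0.043, 0.0419]
orientation: [0.002, 0.701, 0.713, 0.002]
contact_force: [-6.1, 0.3, 18.1]
grip_width: -0.0001
fl t 2.62 pos [0.5098 0.043  0.0419] shift mm [-0.8 -1.3 -0.1] turn -0.001 F [-6.1  0.3 18.1] j6 0.07 w -0.0
```

Front left is firm: z stayed at 41.9 mm under 18 N. Next is front right.

```bash
python3 -m crank '{"hand":[-1,-1,-1,-1,-1,-1,-1,-1,-1,-1,-1,-1],"xyz":[[0,0,-20],[0,0,-50],[-40,-1,-50],[-80,-1,-50],[-120,-1,-50],[-160,-1,-50],[-161,-1,-45],[-161,-1,-30],[-161,-1,-15],[-161,-1,-9],[-161,-1,-9],[-161,-1,-9]],"turn":[0,0,0,0,0,0,0,0,0,0,0,0]}'; python3 -c "
from h import *
go('fr',.042)"
```

```text
time_s: 3.62
ee_pos: [0.5115, -0.1177, 0.0511]
orientation: [0.002, 0.701, 0.713, 0.002]
contact_force: [0.1, 0.7, -0.1]
grip_width: -0.0002
fr t 3.62 pos [ 0.5115 -0.1177  0.0511] shift mm [-0.1 -0.1  9.1] turn -0.0 F [ 0.1  0.7 -0.1] j6 -0.24 w -0.0
```

```bash
python3 -m crank '{"hand":[-1,-1,-1,-1,-1,-1,-1],"xyz":[[0,0,4],[0,0,7],[0,0,9],[0,0,10],[0,0,11],[0,0,11],[0,0,11]],"turn":[0,0,0,0,0,0,0]}'; python3 -c "
from h import *
go('fr',.042)"
```

```text
time_s: 4.2
ee_pos: [0.5119, -0.1175, 0.042]
orientation: [0.002, 0.701, 0.714, 0.002]
contact_force: [-6.4, 2.0, 14.2]
grip_width: 0.0
fr t 4.20 pos [ 0.5119 -0.1175  0.042 ] shift mm [-0.3 -0.5  0. ] turn 0.0 F [-6.4  2.  14.2] j6 -0.24 w 0.0
```

Front right is firm too. Next is back right.

```bash
python3 -m crank '{"hand":[-1,-1,-1,-1,-1,-1,-1,-1,-1,-1,-1,-1],"xyz":[[0,0,-25],[0,0,-55],[0,40,-55],[0,80,-55],[0,120,-55],[0,143,-55],[0,143,-45],[0,143,-30],[0,143,-15],[0,143,-9],[0,143,-9],[0,143,-9]],"turn":[0,0,0,0,0,0,0,0,0,0,0,0]}'; python3 -c "
from h import *
go('br',.042)"
```

```text
time_s: 5.2
ee_pos: [0.6543, -0.1149, 0.0522]
orientation: [0.002, 0.701, 0.714, 0.002]
contact_force: [0.4, -0.5, -0.2]
grip_width: -0.0002
br t 5.20 pos [ 0.6543 -0.1149  0.0522] shift mm [-0.3  1.1 10.2] turn -0.0 F [ 0.4 -0.5 -0.2] j6 -0.19 w -0.0
```

```bash
python3 -m crank '{"hand":[-1,-1,-1,-1,-1,-1,-1],"xyz":[[0,0,5],[0,0,8],[0,0,10],[0,0,11],[0,0,12],[0,0,12],[0,0,12]],"turn":[0,0,0,0,0,0,0]}'; python3 -c "
from h import *
go('br',.042)"
```

```text
time_s: 5.78
ee_pos: [0.6545, -0.115, 0.042]
orientation: [0.003, 0.701, 0.713, 0.002]
contact_force: [-6.0, 0.8, 10.9]
grip_width: -0.0001
br t 5.78 pos [ 0.6545 -0.115   0.042 ] shift mm [-0.2  1.   0. ] turn -0.0 F [-6.   0.8 10.9] j6 -0.19 w -0.0
```

Back right held 10.9 N at 42.0 mm, so it is firm as well. I'll check back left by pressing it.

```bash
python3 -m crank '{"hand":[-1,-1,-1,-1,-1,-1,-1,-1,-1,-1,-1,-1],"xyz":[[0,0,-25],[0,0,-55],[40,0,-55],[80,0,-55],[120,0,-55],[160,1,-55],[160,1,-45],[160,1,-30],[160,1,-15],[160,1,-9],[160,1,-9],[160,1,-9]],"turn":[0,0,0,0,0,0,0,0,0,0,0,0]}'; python3 -c "
from h import *
go('bl',.042)"
```

```text
time_s: 6.78
ee_pos: [0.6525, 0.0448, 0.0512]
orientation: [0.003, 0.701, 0.713, 0.002]
contact_force: [0.0, -0.7, -0.3]
grip_width: -0.0001
bl t 6.78 pos [0.6525 0.0448 0.0512] shift mm [-0.   0.   9.2] turn -0.0 F [ 0.  -0.7 -0.3] j6 0.05 w -0.0
```

```bash
python3 -m crank '{"hand":[-1,-1,-1,-1,-1,-1,-1],"xyz":[[0,0,4],[0,0,7],[0,0,9],[0,0,10],[0,0,11],[0,0,12],[0,0,12]],"turn":[0,0,0,0,0,0,0]}'; python3 -c "
from h import *
go('bl',.042)"
```

```text
time_s: 7.37
ee_pos: [0.653, 0.0448, 0.0401]
orientation: [0.003, 0.701, 0.713, 0.003]
contact_force: [-1.1, -0.6, 6.6]
grip_width: 0.0003
bl t 7.37 pos [0.653  0.0448 0.0401] shift mm [ 0.  -0.4 -1.9] turn -0.0 F [-1.1 -0.6  6.6] j6 0.05 w 0.0
```

It has sunk to 40.1 mm, so I'll press a bit further to be sure.

```bash
python3 -m crank '{"hand":[-1,-1,-1,-1],"xyz":[[0,0,1],[0,0,2],[0,0,3],[0,0,3]],"turn":[0,0,0,0]}'; python3 -c "
from h import *
go('bl',.042)"
```

```text
time_s: 7.7
ee_pos: [0.6532, 0.0449, 0.0381]
orientation: [0.004, 0.701, 0.713, 0.003]
contact_force: [-2.3, 0.1, 7.3]
grip_width: 0.0001
bl t 7.70 pos [0.6532 0.0449 0.0381] shift mm [-0.1 -0.6 -3.9] turn -0.0 F [-2.3  0.1  7.3] j6 0.05 w 0.0
```

Back left gives: it went 3.9 mm down at about 7 N, while the others held 11–18 N without moving. I'll ease off and go above its tongue.

```bash
python3 -m crank '{"hand":[-1,-1,-1,-1,-1,-1,-1,-1,-1,-1,-1,-1],"xyz":[[0,0,-2],[0,0,-4],[0,0,-6],[0,0,-15],[0,0,-40],[0,-10,-62],[0,-40,-62],[-1,-70,-62],[-1,-70,-50],[-1,-70,-35],[-1,-70,-32],[-1,-70,-32]],"turn":[0,0,0,0,0,0,0,0,0,0,0,0]}'; python3 -c "
from h import *
go('tbl',.030)
grab('top');grab('scene')"; ls pics
```

```text
time_s: 8.7
ee_pos: [0.5823, 0.0426, 0.0686]
orientation: [0.003, 0.701, 0.713, 0.003]
contact_force: [-0.2, -0.7, 0.1]
grip_width: -0.0
tbl t 8.70 pos [0.5823 0.0426 0.0686] shift mm [ 0.9 -0.1 38.6] turn -0.0 F [-0.2 -0.7  0.1] j6 0.06 w -0.0
crop1.png
scene_0.10.png
scene_8.80.png
top_0.05.png
top_2.03.png
top_8.75.png
```

```bash
python3 -c "
import cv2
i=cv2.imread('pics/scene_8.80.png')[150:280,190:390];cv2.imwrite('pics/c2.png',cv2.resize(i,None,fx=4,fy=4,interpolation=2))"
```

```text
(no output)
```

View pics/c2.png

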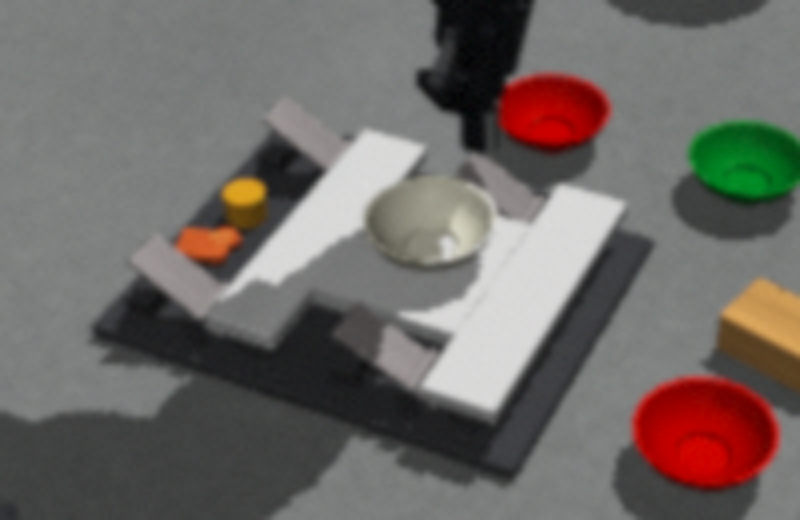

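The fingertips at crop (475,145) hang over the back left tongue at (500,185). All four tongues are still up and the dish is in place. I'll press down now.

```bash
python3 -m crank '{"hand":[-1,-1,-1,-1,-1,-1,-1,-1,-1,-1,-1],"xyz":[[1,0,8],[1,0,14],[1,0,20],[1,0,25],[1,0,30],[1,0,34],[1,0,37],[1,0,39],[1,0,40],[1,0,40],[1,0,40]],"turn":[0,0,0,0,0,0,0,0,0,0,0]}'; python3 -c "
from h import *
go('tbl',.030)"
```

```text
time_s: 9.72
ee_pos: [0.5831, 0.0437, 0.0299]
orientation: [0.003, 0.701, 0.713, 0.003]
contact_force: [-4.9, 1.1, 5.3]
grip_width: 0.0002
tbl t 9.72 pos [0.5831 0.0437 0.0299] shift mm [-0.2 -0.6 -0.1] turn -0.0 F [-4.9  1.1  5.3] j6 0.06 w 0.0
```

```bash
python3 -m crank '{"hand":[-1,-1,-1,-1],"xyz":[[0,0,1],[0,0,2],[0,0,2],[0,0,2]],"turn":[0,0,0,0]}'; python3 -c "
from h import *
go('tbl',.030)"
```

```text
time_s: 10.05
ee_pos: [0.5831, 0.0437, 0.0295]
orientation: [0.003, 0.701, 0.713, 0.003]
contact_force: [-8.0, -0.6, 16.8]
grip_width: -0.0002
tbl t 10.05 pos [0.5831 0.0437 0.0295] shift mm [-0.2 -0.6 -0.5] turn -0.0 F [-8.  -0.6 16.8] j6 0.06 w -0.0
```

The tongue is at its stop: 16.8 N gave only 0.4 mm. I'll lift straight up and back away.

```bash
python3 -m crank '{"hand":[-1,-1,-1,-1,-1,-1,-1,-1,-1,-1,-1,-1],"xyz":[[0,0,-5],[0,0,-25],[0,0,-65],[0,0,-105],[0,0,-145],[0,0,-185],[35,-30,-190],[70,-60,-190],[105,-90,-190],[140,-120,-190],[175,-150,-190],[200,-170,-190]],"turn":[0,0,0,0,0,0,0,0,0,0,0,0]}'
python3 -m crank '{"hand":[-1,-1,-1,-1,-1,-1,-1,-1],"xyz":[[40,-30,0],[80,-60,0],[120,-60,0],[150,-60,0],[150,-60,0],[150,-60,0],[150,-60,0],[150,-60,0]],"turn":[0,0,0,0,0,0,0,0]}'
python3 - <<'E'
from h import *
f=grab('scene');g=grab('top');W=world(g)
a=np.load('top.npy');C0_=np.load('top_c.npy')
for n,(c,r) in dict(fl=(302,270),fr=(367,269),bl=(300,211),br=(364.5,209)).items():
    s=np.s_[r-10:r+11,c-5:c+6] if isinstance(c,int) else np.s_[r-10:r+11,360:371]
    print(n,*[np.percentile(w[s][...,2][w[s][...,2]<.2],[10,50,95]).round(3) for w in(a,W)])
d=np.abs(g['color'].astype(int)-C0_).max(2)>40
n,l,s,c=cv2.connectedComponentsWithStats(d.astype(np.uint8));print([(c[i].round(),s[i,4]) for i in range(1,n) if s[i,4]>15])
i=cv2.resize(f['color'][150:280,190:390,::-1],(600,390),interpolation=2)
j=cv2.resize(g['color'][165:300,280:390,::-1],(318,390),interpolation=2)[:,:200+118]
cv2.imwrite('pics/fin.png',cv2.resize(np.hstack([i,j]),(798,339)))
E
```

```text
time_s: 11.05
ee_pos: [0.4145, 0.2319, 0.2177]
orientation: [0.003, 0.701, 0.713, 0.003]
contact_force: [0.5, 0.4, -0.2]
grip_width: -0.0002
time_s: 11.72
ee_pos: [0.3522, 0.3799, 0.2171]
orientation: [0.004, 0.701, 0.713, 0.003]
contact_force: [-0.8, -0.6, 0.2]
grip_width: -0.0
fl [0.031 0.043 0.056] [0.032 0.042 0.055]
fr [0.032 0.044 0.057] [0.033 0.044 0.057]
bl [0.031 0.043 0.057] [0.027 0.03  0.034]
br [0.03  0.04  0.053] [0.03  0.04  0.053]
[(array([301., 223.]), np.int32(49)), (array([325., 352.]), np.int32(7530)), (array([ 69., 356.]), np.int32(4750))]
```

View pics/fin.png

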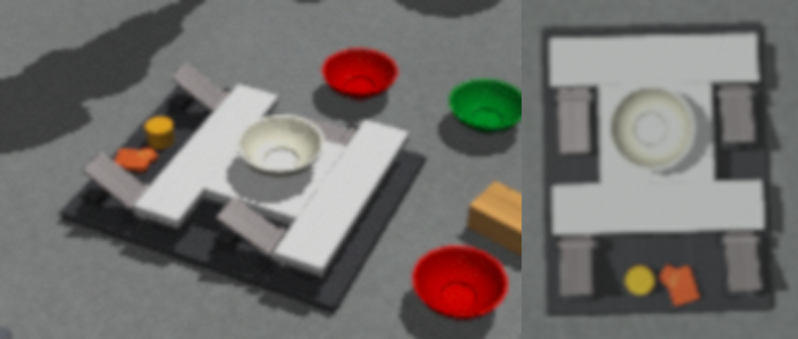

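The final view shows the back left tongue flat (median z 30 mm, mostly hidden behind the bowl in the scene view). The other three are still up, and the plate and dish haven't moved. I'll run one slope check and then hand in.

Run:
```python
from h import *
W=world(env.grab_frame('top'));q=W[201:222,297:304].reshape(-1,3)
q=q[(q[:,2]>.02)&(q[:,2]<.04)&(q[:,0]<.61)];s=np.polyfit(q[:,0],q[:,2],1);print('slope deg',np.degrees(np.arctan(s[0])),len(q),'z@pt',np.polyval(s,.5826))
if abs(s[0])<.06: print(env.job_done(),'handed in')
```

```text
slope deg -0.8749057503544027 105 z@pt 0.030315206322146352
the job is handed in; nothing more can be done
None handed in
```

The springy corner is the back left one, and its shim is now pressed flat. I handed the job in at about 12 s on the robot's clock; no verdict is reported.

- **Finding the lug:** Front left, front right and back right stayed at 42 mm under 18, 14 and 11 N. Back left sank 3.9 mm at about 7 N, and I eased off it slowly. I did not push it on to its 5 mm stop.
- **Pressing the shim:** I folded the back left tongue to its stop. A final 16.8 N moved it only 0.4 mm.
- **Last checks:** The tongue measures 30.3 mm high at its press point, with a slope of 0.9°, which is within the depth noise. The other three tongues are within about 1 mm of their starting heights. Comparing the top pictures before and after showed no change on the stand or among the other objects, apart from that tongue and the arm with its shadow. The dish is still on the plate, and the gripper is well clear at (0.35, 0.38, 0.22) with no contact force.

No check failed or disagreed.

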